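Tip the egg ring flat and shut the key box

ROBOT

A 6-joint arm with a two-finger parallel gripper is mounted at the origin on the work surface. World frame = base frame: x ahead of the robot, y to its left, z up, the work surface at z = 0. Lengths are in mm, angles in rad, forces in N, time in s.
With the tool pointing down it reaches from about 300 to 775 mm from the base axis. Payload 14.6 kg.
Tool frame: the origin (TCP) lies between the finger pads; the fingertips stand 22 mm ahead of it and the grasp point (between the pads) lies 3 mm ahead of it; z points along the fingers, x is the direction in which the jaws open and shut, and the axes are right-handed (so a half turn about z gives the same grasp; the last joint's range is limited). The gripper opens to 94 mm and grips with 3 to 60 N. Pads are 16 mm wide; open, the fingers measure 119 mm over their backs; the gripper's body (75 mm by 177 mm) begins 78 mm behind the grasp point.
Start: joints at [-1.349, 0.3, 1.521, -0, 1.321, -0.067], TCP at [156.634, -527.214, 227.446] pointing down, gripper open.
Joint ranges: [-3.03, 3.03], [-0.79, 2.21], [0.23, 2.52], [-1.04, 4.18], [0, 3.07], [-2.55, 2.55]. Speed limits (rad/s): [2.22, 2.22, 2.57, 3.14, 3.14, 3.14].

INTERFACE

Orientations are given as a 3x3 rotation matrix whose columns are the frame's x, y, z axes.
In Python, from plant import observe, snapshot, hand_in gives the robot as it stands. The module is installed in compiled form; this text tells all that it offers.
- The arm moves only by the tool play_rows, never from a script. Its argument "series" is one flat list of numbers, 7 for each row, row after row: the shift along the tool's x, y, z in units of 1 m (1.0 is 1 m), then the turn, a rotation vector about the tool's x, y, z in units of 180 degrees (1.0 is 180 degrees), then the closure, from -1 (fully open) to 1 (shut). In form: [dx, dy, dz, ax, ay, az, jaw, dx, dy, dz, ax, ay, az, jaw, ...]. A call has 1 to 5 rows; each row is the pose to reach, as a shift and turn from the pose commanded when the call began, along the tool's axes at that moment, turning the shorter way round; what a row does not reach only later rows make up. A row lasts 1/12 s, in which the tool goes at most 41.7 mm and 7.16 degrees, less where a joint would pass 70% of its speed; a pose out of reach is approached as far as the arm can. A call with a number of a shift or a turn outside -1 to 1 is refused whole. A call with a gripper value outside its range is refused whole. The fingers move at their own pace and stop on an object; "newtons" is the grip in N (left out, the last holds). Time passes only in rows, so rows that repeat a pose let the fingers close. It gives the time, the measured TCP pose, the force and the opening at its end, in the units of the state.
- observe(): the state, without advancing time (a new reading comes with each control period).
- snapshot(name): name is "scene" or "side" or "wrist"; returns a dict with "frame" (480x640x3 uint8, blue, green, red), "fx", "fy", "cx", "cy" (pixels), "distortion" ([k1, k2, p1, p2, k3] as OpenCV has them; the pictures are not rectified), "cam_to_world" (4x4, takes a point from camera to world coordinates). Camera axes: x right, y down, z forward; pixel columns grow to the right and rows downward; lengths in mm; the calibration is good to about 2 mm. A picture is of the moment at which its call begins. There is no depth.
- hand_in(): hands the job in, once; it reports no verdict.
The state is a dict: "time_s": time; "joint_pos": joint angles; "qvel": joint speeds; "effort": joint torques, N m; "ee_pos": TCP position; "ee_rot": TCP orientation; "contact_force": force on the tool from outside, world axes, zero at the start; "wrist_torque": the same for the moment, N m; "opening": opening from 0.0 (shut) to 1.0 (fully open).
Only numpy, scipy, OpenCV 4.12 (cv2) and the standard library are available. Lean on these libraries where they do the work, as an engineer would, in place of code of your own. Each camera call takes 0.05 s, during which the arm holds its last target.

TASK

The egg ring stands on edge in front of the key box, in the way of its open door. With a gentle push of the fingertips tip the ring over so that it lies flat on the shelf about where it stood, and only then push the key box door fully shut. Just push: do not pinch or lift the ring or slide it away, and leave the frog, the pepper grinder and the bottle where they are.

Things in the scene. Friction and masses are not known exactly. Their poses are not given: they have to be found in the camera images.
- egg_ring: Beige hard silicone egg ring, about 60 g: a hoop of outer diameter 90, wall 6, width 22 mm along its axis, with a flat foot tab (44 x 22, 10 mm high) on its rim. It starts standing on the tab, 96 mm tall, the inside of its top 90 mm up. Origin: centre of the tab's underside. z: from the tab through the hoop's centre (up while it stands); y: the hoop's axis, the way it tips; x: along the tab.
- ring_center (a point): Centre of the egg ring's hoop, in the middle of the hole, 51 mm from the tab's underside; axes as egg_ring. 51 mm above the shelf while the ring stands, 11 mm when it lies flat. The ring falls over by itself, to either side, once it leans about 12 degrees; lying flat it is 22 mm high and the door passes over it.
- key_box: Wooden key box fixed to the shelf, 70 mm deep (x), 230 mm wide (y), 190 mm high. Origin: centre of its underside. Its open front looks along its own -x, z is up. Below the door is a closed plinth 40 mm high.
- door_hinge (a point): Point on the upright hinge axis of the door, half-way up the door, 112 mm above the shelf, at the box's +y end and 7 mm ahead of its front; axes as key_box.
- key_door (a joint): Door angle in rad: 0 shut (door runs from the hinge along the box's -y), 1.57 straight out along the box's -x; stops at 0 and 1.95. Panel 215 mm long from the hinge axis, 14 mm thick (axis in its middle plane), 42 to 183 mm above the shelf. Light friction: it stays where left. Knob 24 mm proud of the outer face (which looks along the box's -x when shut), 190 mm from the hinge.
- pepper_grinder: Chrome pepper grinder, 56 mm across, 148 mm tall, standing upright; origin at the centre of its underside. To be left alone.
- bottle: Empty amber glass bottle with a cork stopper, 62 mm across, 170 mm tall, standing upright; origin at the centre of its underside. To be left alone.
- frog: White ceramic frog figure, about 70 mm across, 64 mm tall; origin at the centre of its underside. To be left alone.
Not all that is in view belongs to the job. Of the things like the egg_ring, leave any that is orange or red; of the rest the smaller one is meant.

How it is judged (in metres and radians):
On the way, in this order (a step that is already met when the one before it is completed fails the run):
1. the egg ring lies flat while the door still stands open (height (world z) of ring_center below 0.018 m and angle between egg_ring's own z axis and vertical above 1.45 rad and value of joint key_door above 1.15 rad), for 0.2 s.
2. the key box door is shut (value of joint key_door below 0.06 rad), for 0.2 s.
At the end, for the whole second after the job is handed in: The door is shut to within 0.06 rad; the egg ring lies flat and still on the shelf, within 0.12 rad of level, its centre below 18 mm and within 140 mm of where it began (falling over alone moves it about 75 mm); frog, pepper grinder and bottle are within 20 mm of their starts (value of joint key_door below 0.06 rad and height (world z) of ring_center below 0.018 m and angle between egg_ring's own z axis and vertical between 1.45 and 1.69 rad and distance of ring_center from where it was at the start of the episode below 0.14 m and linear speed of egg_ring below 0.02 m/s and distance of each of frog, pepper_grinder, bottle from where it was at the start of the episode below 0.02 m); the robot touches nothing.
It fails at once if the egg ring is lifted: its centre rises above 65 mm (height (world z) of ring_center above 0.065 m).
It fails at once if the egg ring is pinched or pushed with more than 12 N (contact force between the fingers and egg_ring above 12 N).
It fails at once if the egg ring is carried or slid away: its centre moves more than 160 mm (distance of ring_center from where it was at the start of the episode above 0.16 m).
It fails at once if the frog, grinder or bottle is moved by more than 20 mm or tipped (distance of any of frog, pepper_grinder, bottle from where it was at the start of the episode above 0.02 m or angle between any of frog, pepper_grinder, bottle's own z axis and vertical above 0.3 rad).
It also fails if it takes over 48 s, if anything falls off the work surface, if the arm or the gripper's body presses on something with over 40 N, if the wrist force passes 120 N, or if a joint passes its speed limit or range.

## Working session

There is one attempt and no reset: what is moved stays moved. The work goes in short steps, Python scripts to look and compute and a tool call to move; the robot and the scene stay as the last step left them, time stands still between calls to the robot, and variables do not carry over. Pictures are saved under pics/ and viewed, and the job is handed in when it is done.

Besides the shell and the picture viewer there is one more tool, called after "Request:" by a JSON object that holds its "api" and its "payload", one argument or row to a line. play_rows: Moves the arm, as the interface text tells. Its arguments: {"type":"object","properties":{"series":{"type":"array","items":{"type":"number"}},"newtons":{"type":"number"}},"required":["series"]}

```bash
mkdir -p pics
cat > h.py <<'E'
import numpy as np, cv2
from plant import observe, snapshot
def K(s): return np.array([[s['fx'],0,s['cx']],[0,s['fy'],s['cy']],[0,0,1.]])
def ray(s,u,v):
    p=cv2.undistortPoints(np.array([[[u,v]]],float),K(s),np.array(s['distortion'],float))[0,0]
    T=np.array(s['cam_to_world']); d=T[:3,:3]@np.array([p[0],p[1],1]); return T[:3,3],d/np.linalg.norm(d)
def onz(s,u,v,z):
    o,d=ray(s,u,v); return o+d*(z-o[2])/d[2]
def proj(s,P):
    T=np.linalg.inv(np.array(s['cam_to_world'])); 
    r,_=cv2.Rodrigues(T[:3,:3]); return cv2.projectPoints(np.array(P,float).reshape(-1,1,3),r,T[:3,3],K(s),np.array(s['distortion'],float))[0][:,0]
def tri(s1,a,s2,b):
    o1,d1=ray(s1,*a);o2,d2=ray(s2,*b)
    A=np.stack([d1,-d2],1);t=np.linalg.lstsq(A,o2-o1,rcond=None)[0]
    p,q=o1+t[0]*d1,o2+t[1]*d2; return (p+q)/2,np.linalg.norm(p-q)
E
python3 - <<'E'
from h import *
import pickle
S={}
for n in ['scene','side','wrist']:
    S[n]=snapshot(n); cv2.imwrite(f'pics/{n}0.png',S[n]['frame']); print(n,np.array(S[n]['cam_to_world']).round(2).tolist(),S[n]['fx'])
pickle.dump(S,open('s0.pkl','wb')); print(observe())
E
```

```text
scene [[-0.88, 0.31, -0.36, 909.11], [0.48, 0.54, -0.69, 557.75], [-0.02, -0.78, -0.63, 595.77], [0.0, 0.0, 0.0, 1.0]] 472.7976909821411
side [[-0.82, -0.51, 0.28, 376.3], [-0.58, 0.72, -0.38, 399.82], [-0.01, -0.47, -0.88, 975.34], [0.0, 0.0, 0.0, 1.0]] 573.9235972219228
wrist [[0.28, -0.93, -0.23, 224.49], [-0.96, -0.28, -0.07, -506.5], [-0.0, 0.24, -0.97, 383.9], [0.0, 0.0, 0.0, 1.0]] 373.6412771291766
{'time_s': 0.15, 'joint_pos': array([-1.34861968e+00,  3.00353541e-01,  1.52140812e+00, -6.62993141e-05,
        1.32071918e+00, -6.65938257e-02]), 'qvel': array([-0.00117951, -0.00099103, -0.00114952,  0.00037259,  0.00070341,
       -0.0010101 ]), 'effort': array([-2.20068437e-04, -5.31958616e+01, -3.52821994e+01,  7.08068954e-02,
        2.36017175e-02, -6.23952064e-05]), 'ee_pos': array([ 156.57199097, -527.06018191,  227.02398343]), 'ee_rot': array([[ 2.84789461e-01, -9.58590056e-01, -2.58372097e-04],
       [-9.58589678e-01, -2.84789578e-01,  8.52196871e-04],
       [-8.90489127e-04,  4.97613806e-06, -9.99999604e-01]]), 'contact_force': array([-0.44082025,  0.16221493, -0.35421482]), 'wrist_torque': array([ 0.0276357 , -0.01874262, -0.01727519]), 'opening': 1.0025240682904284}
```

View pics/scene0.png

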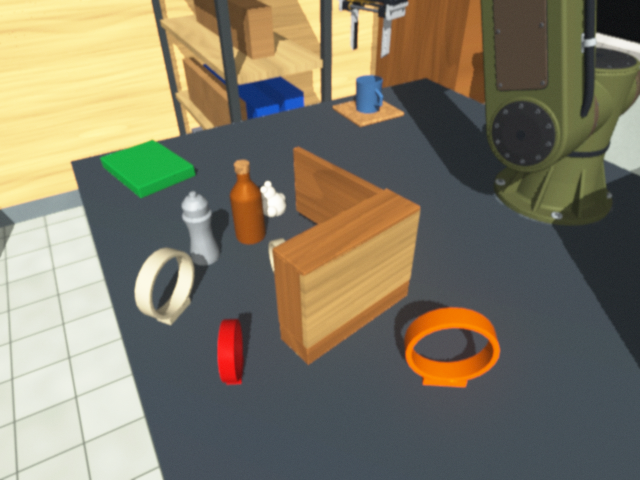

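View pics/side0.png

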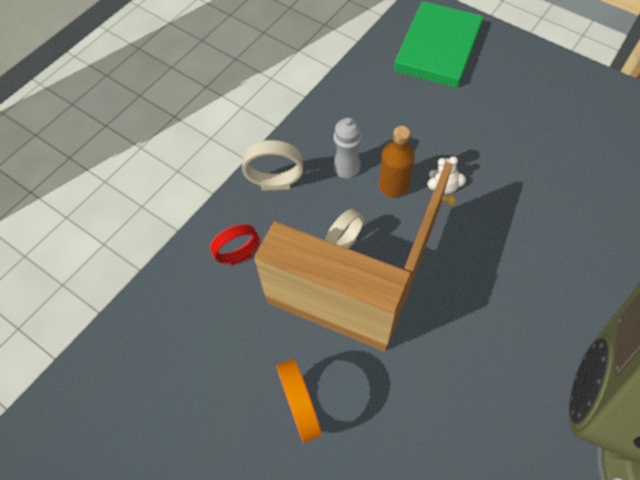

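View pics/wrist0.png

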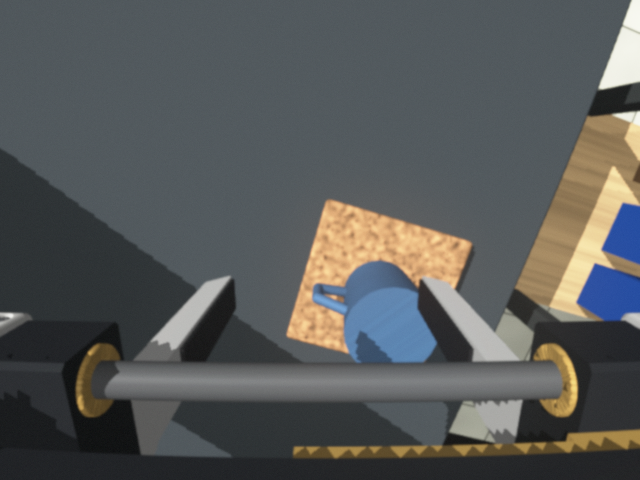

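Ring candidates are: the large beige one at scene (165,285) / side (272,165), the small beige one by the box at scene (277,255) / side (345,230), and the red and orange ones, which are excluded. The small beige one in front of the box fits the description. I'll enlarge it to confirm.

Run:
```python
from h import *
import pickle
S=pickle.load(open('s0.pkl','rb'))
f=S['side']['frame'][110:350,230:500]; cv2.imwrite('pics/crop_side.png',cv2.resize(f,None,fx=2.5,fy=2.5,interpolation=cv2.INTER_CUBIC))
f=S['scene']['frame'][140:370,120:430]; cv2.imwrite('pics/crop_scene.png',cv2.resize(f,None,fx=2.5,fy=2.5,interpolation=cv2.INTER_CUBIC))
```

```text
(no output)
```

View pics/crop_side.png

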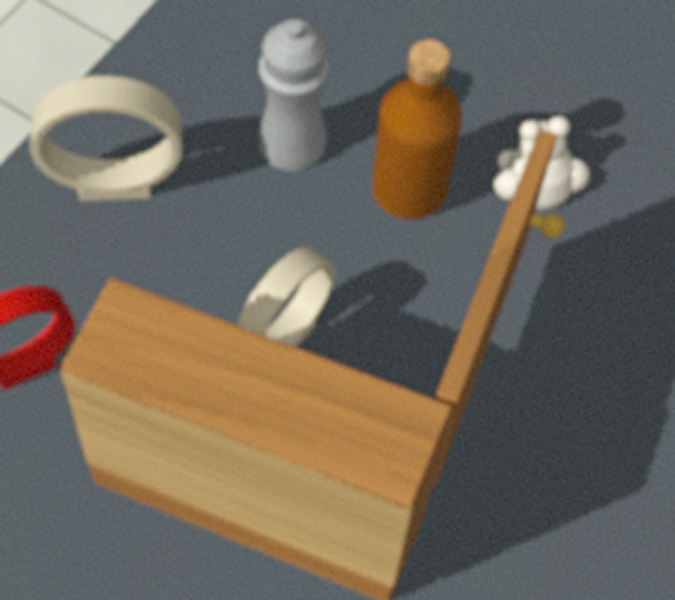

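View pics/crop_scene.png

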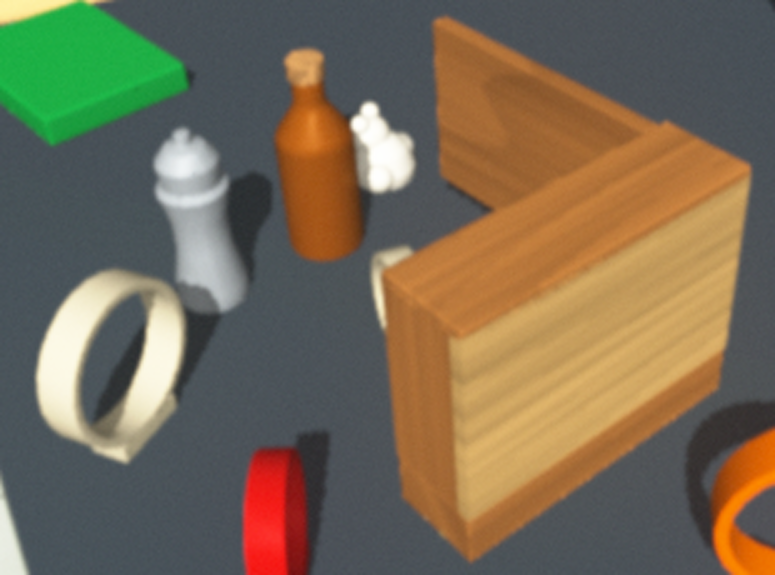

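Run:
```python
from h import *
import pickle
S=pickle.load(open('s0.pkl','rb'))
sd,sc=S['side'],S['scene']
a=[(274,222.4),(254.8,259.2),(395.2,310.8),(409.6,272)]
b=[(274,248),(302,274.8),(419.6,206),(387,189.6)]
for p,q in zip(a,b):
    print('box',onz(sd,*p,190).round(1),onz(sc,*q,190).round(1),tri(sd,p,sc,q))
print('doortip',onz(sd,448,163.5,183).round(1),onz(sc,295,148,183).round(1), 'hinge end',onz(sd,405,267,183))
# beige
for n in S:
    hsv=cv2.cvtColor(S[n]['frame'],cv2.COLOR_BGR2HSV)
# ring in side: outlines
r=lambda x,y:(x/2.5+230,y/2.5+110)
for nm,p,z in [('ring top far',(318,252),96),('top near',(335,268),96),('topmid',(303,250),96),('ringtop mid',(322,262),96)]:
    print(nm,onz(sd,*r(*p),z).round(1))
print('grinder base',onz(sd,*r(295,155),0),'bottle cork',onz(sd,*r(430,48),170),onz(sd,*r(412,200),0))
print('cork sc',onz(sc,305/2.5+120,55/2.5+140,170),'frog top sd',onz(sd,*r(545,165),30), onz(sc,383/2.5+120,155/2.5+140,30), 'grinder top',onz(sd,*r(297,25),148),onz(sc,180/2.5+120,132/2.5+140,148))
print('bigring tab',onz(sd,*r(113,195),0),'red',onz(sd,*r(35,370),0), 'orange',onz(sd,300,400,0))
```

```text
box [719.7  85.  190. ] [721.   85.4 190. ] (array([720.3819747 ,  84.28386629, 188.79893939]), np.float64(0.44429367476788856))
box [703.8 153.1 190. ] [713.1 153.1 190. ] (array([708.68616572, 148.64516117, 182.61412396]), np.float64(5.0437681957858755))
box [483.3 101.2 190. ] [485.3 104.2 190. ] (array([483.20848654, 101.06161258, 187.91356407]), np.float64(1.4177244621018836))
box [498.8  36.1 190. ] [500.4  40.8 190. ] (array([498.36184508,  36.37850691, 187.90080511]), np.float64(2.7625976168141735))
doortip [ 552.8 -175.7  183. ] [ 555.7 -176.6  183. ] hinge end [510.08317367  29.64317139 183.        ]
ring top far [653.4 -56.9  96. ]
top near [636.  -52.8  96. ]
topmid [663.1 -52.1  96. ]
ringtop mid [646.4 -51.6  96. ]
grinder base [ 7.51368134e+02 -1.73191055e+02 -1.13686838e-13] bottle cork [ 659.46652195 -203.53925017  170.        ] [ 648.81462161 -190.76935891    0.        ]
cork sc [ 655.17541837 -200.51076912  170.        ] frog top sd [ 571.79411857 -260.51022165   30.        ] [ 580.73045928 -246.79408616   30.        ] grinder top [ 758.86534889 -182.6337094   148.        ] [ 762.05403624 -179.82877301  148.        ]
bigring tab [850.40659839 -56.33410637   0.        ] red [801.45476536 103.22394101   0.        ] orange [554.74763813 255.6711225    0.        ]
```

Request:
{"api": "play_rows", "payload": {
  "series": [0,0,-0.04,0,0,0,1,-0.1,-0.17,-0.04,0,0,0,1,-0.1,-0.17,-0.04,0,0,0,1,-0.1,-0.17,-0.04,0,0,0,1,-0.1,-0.17,-0.04,0,0,0,1]
}}

```text
time_s: 0.57
ee_pos: [271.0, -403.7, 267.3]
ee_rot: [[0.284, -0.959, -0.0], [-0.959, -0.284, 0.0], [-0.0, 0.0, -1.0]]
contact_force: [0.4, -0.8, 0.1]
opening: 0.682
```

Request:
{"api": "play_rows", "payload": {
  "series": [-0.11,-0.18,0,0,0,0,1,-0.11,-0.18,0,0,0,0,1,-0.11,-0.18,0,0,0,0,1,-0.11,-0.18,0,0,0,0,1,-0.11,-0.18,0,0,0,0,1]
}}

```text
time_s: 0.98
ee_pos: [410.7, -248.6, 267.5]
ee_rot: [[0.285, -0.959, 0.0], [-0.959, -0.285, -0.0], [0.0, -0.0, -1.0]]
contact_force: [1.1, -1.6, 0.7]
opening: 0.328
```

Request:
{"api": "play_rows", "payload": {
  "series": [-0.12,-0.2,0,0,0,0,1,-0.12,-0.2,0,0,0,0,1,-0.12,-0.2,0,0,0,0,1,-0.12,-0.2,0,0,0,0,1,-0.12,-0.2,0,0,0,0,1]
}}

```text
time_s: 1.4
ee_pos: [551.5, -94.9, 267.3]
ee_rot: [[0.285, -0.959, -0.0], [-0.959, -0.285, 0.0], [-0.0, 0.0, -1.0]]
contact_force: [0.9, -0.5, 1.1]
opening: 0.007
```

Request:
{"api": "play_rows", "payload": {
  "series": [-0.02,-0.02,0,0,0,0,1,-0.02,-0.02,0,0,0,0,1,-0.02,-0.02,0,0,0,0,1]
}}

```text
time_s: 1.65
ee_pos: [564.2, -70.9, 266.8]
ee_rot: [[0.287, -0.958, -0.001], [-0.958, -0.287, 0.0], [-0.0, 0.001, -1.0]]
contact_force: [0.3, -0.7, -0.0]
opening: 0.006
```

Run:
```python
from h import *
import pickle
S={}
for n in ['wrist','side']:
    S[n]=snapshot(n); cv2.imwrite(f'pics/{n}1.png',S[n]['frame'])
pickle.dump(S,open('s1.pkl','wb')); o=observe(); print(o['ee_pos'],o['joint_pos'])
```

```text
[563.58578563 -72.58900544 267.2882815 ] [-1.92463767e-01  3.14301904e-01  1.40966255e+00 -1.92472793e-04
  1.41802656e+00  1.08986352e+00]
```

View pics/wrist1.png

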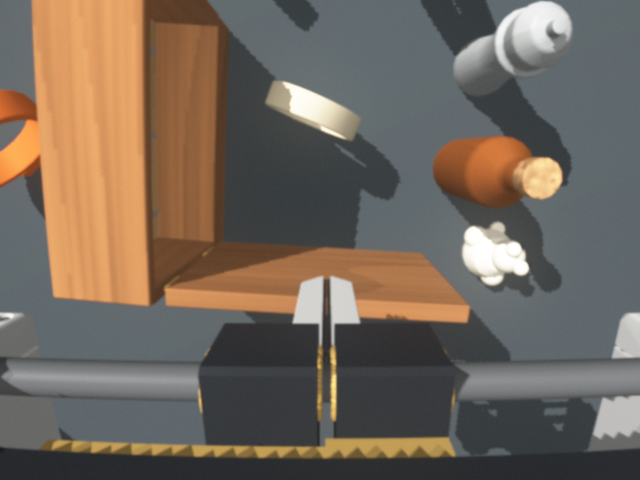

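Run:
```python
from h import *
import pickle
S=pickle.load(open('s1.pkl','rb'));w=S['wrist'];f=w['frame']
hsv=cv2.cvtColor(f,cv2.COLOR_BGR2HSV)
m=((hsv[...,0]>12)&(hsv[...,0]<40)&(hsv[...,1]<110)&(hsv[...,2]>90)).astype(np.uint8)
m[:60]=0;m[160:]=0;m[:,:240]=0;m[:,390:]=0
c=max(cv2.findContours(m,0,1)[0],key=cv2.contourArea)
print(cv2.contourArea(c),cv2.minAreaRect(c),c[:,0].min(0),c[:,0].max(0))
g=cv2.drawContours(f.copy(),[c],-1,(0,0,255),1)[50:330,230:480]
cv2.imwrite('pics/c1.png',cv2.resize(g,None,fx=2.4,fy=2.1))
cv2.imwrite('pics/c1.png',cv2.resize(f[70:150,250:380],None,fx=6,fy=6,interpolation=cv2.INTER_CUBIC))
for p in [(268,92),(358,130)]: print(onz(w,*p,51).round(1))
print('bottle cork',onz(w,541,178,170),'frog',onz(w,495,252,30),'grinder',onz(w,556,28,148))
print('doortip top outer/inner', onz(w,468,308,183),onz(w,425,254,42),'box corner',onz(w,152,302,190),onz(w,57,294,190))
```

```text
2953.5 ((312.7868957519531, 109.34426879882812), (97.68527221679688, 33.783302307128906), 23.629375457763672) [265  80] [360 140]
[668.3  17.8  51. ]
[659.4 -73.9  51. ]
bottle cork [ 658.02433592 -195.82259929  170.        ] frog [ 582.44243928 -259.9395321    30.        ] grinder [ 758.77310869 -177.82623663  148.        ]
doortip top outer/inner [ 558.57793978 -176.08321621  183.        ] [ 560.16262127 -181.61014422   42.        ] box corner [502.98843969  34.96308694 190.        ] [488.6097914  100.85512539 190.        ]
```

View pics/c1.png

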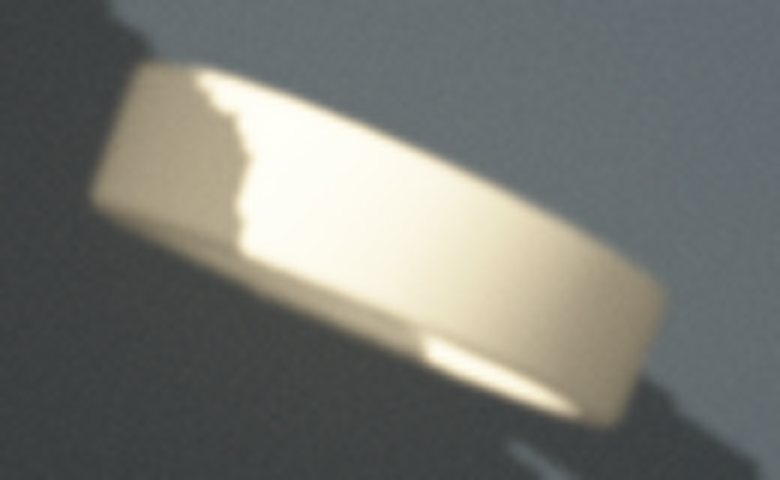

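Request:
{"api": "play_rows", "payload": {
  "series": [-0.016,-0.058,0,0,0,0,1,-0.016,-0.058,0,0,0,0,1,-0.016,-0.058,0.04,0,0,0,1,-0.016,-0.058,0.08,0,0,0,1,-0.016,-0.058,0.12,0,0,0,1]
}}

```text
time_s: 2.17
ee_pos: [614.6, -41.4, 146.4]
ee_rot: [[0.284, -0.959, 0.001], [-0.959, -0.284, -0.0], [0.001, -0.001, -1.0]]
contact_force: [1.5, -0.7, -1.4]
opening: 0.01
```

Request:
{"api": "play_rows", "payload": {
  "series": [0,0,0.0,0,0,0,1,0,0,0.0,0,0,0,1]
}}

```text
time_s: 2.33
ee_pos: [614.3, -41.2, 147.2]
ee_rot: [[0.283, -0.959, -0.003], [-0.959, -0.283, 0.0], [-0.001, 0.002, -1.0]]
contact_force: [0.2, -0.1, 1.0]
opening: 0.006
```

Run:
```python
from h import *
import pickle
S={}
for n in ['wrist','side']:
    S[n]=snapshot(n); cv2.imwrite(f'pics/{n}2.png',S[n]['frame'])
pickle.dump(S,open('s2.pkl','wb')); o=observe(); print(o['ee_pos'],o['joint_pos'])
sd=S['side']
c=np.array([664,-28,51.]);x=np.array([.097,.995,0]);z=np.array([0,0,1.])
f=cv2.resize(sd['frame'],None,fx=1,fy=1)
for a in np.linspace(0,6.28,24):
  for off in (-11,11):
    p=proj(sd,c+45*np.cos(a)*x+45*np.sin(a)*z+off*np.array([.995,-.097,0]))[0]; cv2.circle(f,tuple(int(v) for v in p.round()),0,(255,0,255) if off>0 else (0,255,0),-1)
cv2.imwrite('pics/side2c.png',cv2.resize(f[110:350,230:500],None,fx=2.5,fy=2.5,interpolation=cv2.INTER_NEAREST))
```

```text
[615.95067647 -41.01309256 150.62628431] [-1.25810118e-01  5.14265927e-01  1.40506621e+00 -1.62215266e-06
  1.21847509e+00  1.15707763e+00]
```

View pics/wrist2.png

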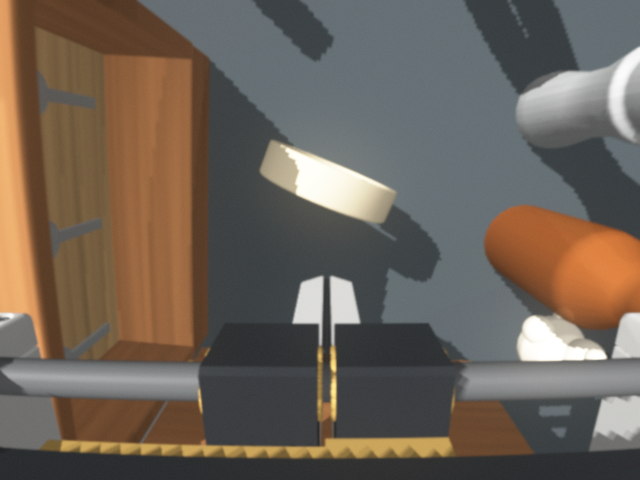

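View pics/side2c.png

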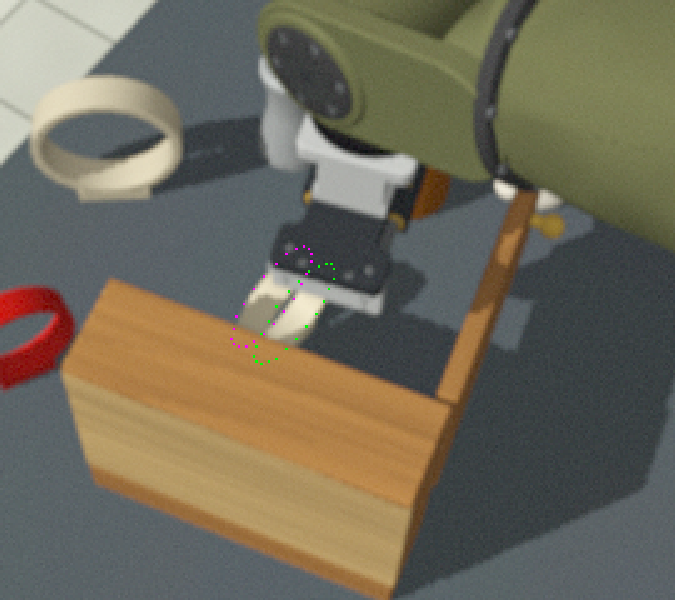

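Request:
{"api": "play_rows", "payload": {
  "series": [0,0,0.02,0,0,0,1,0,0,0.04,0,0,0,1,0,0,0.04,0,0,0,1,0,0,0.04,0,0,0,1]
}}

```text
time_s: 2.77
ee_pos: [615.6, -40.5, 109.5]
ee_rot: [[0.285, -0.959, 0.002], [-0.959, -0.285, -0.0], [0.001, -0.002, -1.0]]
contact_force: [-0.8, -0.3, 0.3]
opening: 0.004
```

Run:
```python
from h import *
s=snapshot('wrist'); cv2.imwrite('pics/wrist3.png',s['frame'])
o=observe(); print(o['ee_pos'],o['contact_force'])
for p in [(268,0)]: pass
```

```text
[615.92996416 -40.48118815 110.0632719 ] [ 0.07101294 -0.05769016  0.19279307]
```

View pics/wrist3.png

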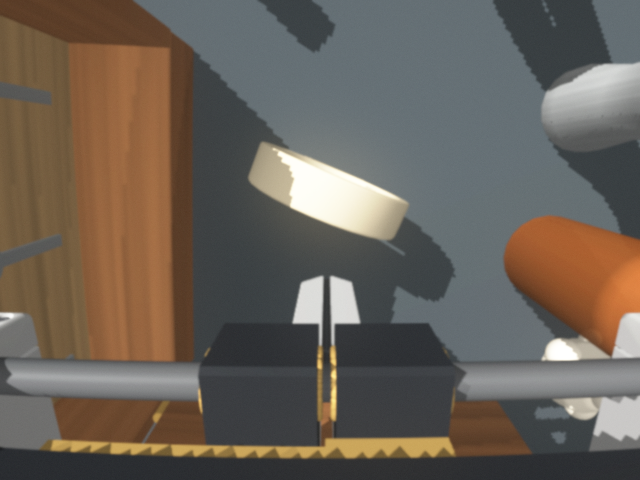

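Request:
{"api": "play_rows", "payload": {
  "series": [0,0,0.005,0,0,0,1,0.004,-0.009,0.005,0,0,0,1,0.008,-0.019,0.005,0,0,0,1,0.008,-0.019,0.005,0,0,0,1]
}}

```text
time_s: 3.15
ee_pos: [637.0, -42.7, 103.8]
ee_rot: [[0.285, -0.959, 0.003], [-0.959, -0.285, -0.0], [0.001, -0.002, -1.0]]
contact_force: [-0.4, 0.5, 0.4]
opening: 0.005
```

Request:
{"api": "play_rows", "payload": {
  "series": [0.0012,-0.003,0,0,0,0,1,0.0024,-0.006,0,0,0,0,1,0.0036,-0.009,0,0,0,0,1,0.0048,-0.012,0,0,0,0,1,0.006,-0.015,0,0,0,0,1]
}}

```text
time_s: 3.57
ee_pos: [651.8, -43.9, 102.6]
ee_rot: [[0.285, -0.959, 0.0], [-0.959, -0.285, -0.0], [0.0, -0.0, -1.0]]
contact_force: [0.0, -0.9, -0.7]
opening: 0.003
```

Run:
```python
from h import *
s=snapshot('wrist'); cv2.imwrite('pics/wrist4.png',s['frame'])
o=observe(); print(o['ee_pos'],o['contact_force'])
```

```text
[652.16795975 -44.01078447 102.52854589] [ 0.68064129 -0.97015475  0.11413809]
```

View pics/wrist4.png

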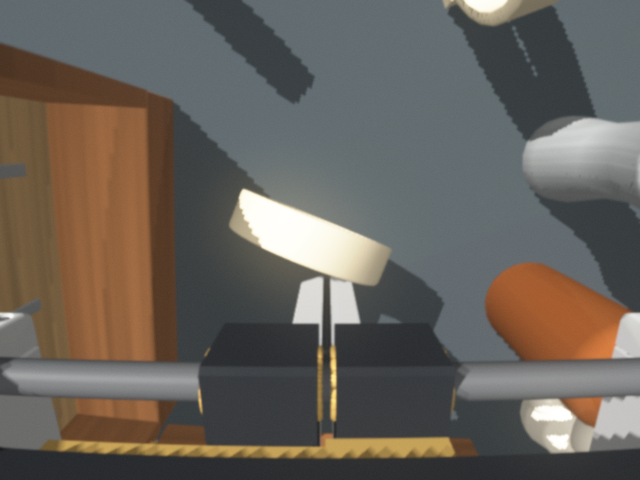

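Request:
{"api": "play_rows", "payload": {
  "series": [-0.002,0.006,0,0,0,0,1,-0.014,0.001,0,0,0,0,1,-0.014,0.001,0,0,0,0,1,-0.013,-0.002,0,0,0,0,1,-0.012,-0.005,0,0,0,0,1]
}}

```text
time_s: 4.03
ee_pos: [653.2, -30.7, 102.6]
ee_rot: [[0.285, -0.958, 0.0], [-0.958, -0.285, -0.0], [0.0, -0.0, -1.0]]
contact_force: [-0.2, 0.1, 0.7]
opening: 0.006
```

Request:
{"api": "play_rows", "payload": {
  "series": [0.0012,-0.003,0,0,0,0,1,0.0024,-0.006,0,0,0,0,1,0.0036,-0.009,0,0,0,0,1,0.0048,-0.012,0,0,0,0,1,0.006,-0.015,0,0,0,0,1]
}}

```text
time_s: 4.45
ee_pos: [669.3, -32.6, 102.3]
ee_rot: [[0.285, -0.959, -0.0], [-0.959, -0.285, 0.0], [-0.0, 0.0, -1.0]]
contact_force: [-0.0, 0.0, -0.1]
opening: 0.006
```

Run:
```python
from h import *
s=snapshot('wrist'); cv2.imwrite('pics/wrist5.png',s['frame'])
o=observe(); print(o['ee_pos'],o['contact_force'])
```

```text
[669.7248813  -32.67765024 102.3906536 ] [ 1.18008978 -1.05931046  0.6237942 ]
```

View pics/wrist5.png

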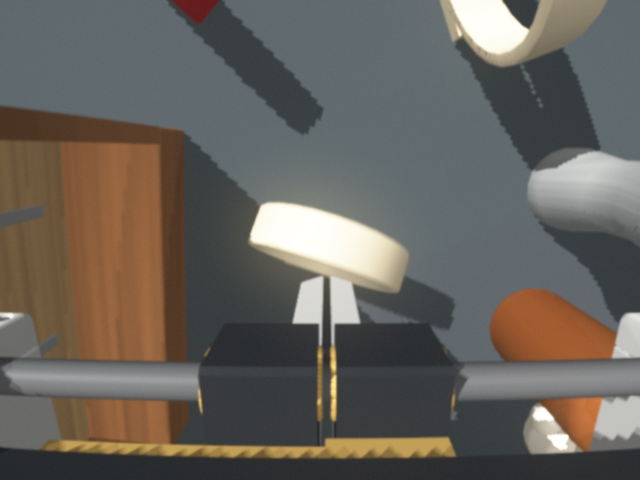

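Ring is leaning with the finger centred at (327,270); I'll keep pushing.

Request:
{"api": "play_rows", "payload": {
  "series": [0.0012,-0.003,0,0,0,0,1,0.0024,-0.006,0,0,0,0,1,0.0036,-0.009,0,0,0,0,1,0.0036,-0.009,0,0,0,0,1,0.0036,-0.009,0,0,0,0,1]
}}

```text
time_s: 4.92
ee_pos: [678.7, -33.3, 102.3]
ee_rot: [[0.285, -0.959, -0.0], [-0.959, -0.285, 0.0], [-0.0, 0.0, -1.0]]
contact_force: [0.7, -0.1, 0.2]
opening: 0.003
```

Run:
```python
from h import *
s=snapshot('wrist'); cv2.imwrite('pics/wrist6.png',s['frame'])
o=observe(); print(o['ee_pos'],o['contact_force'])
```

```text
[678.62764545 -33.31807371 102.36634842] [-0.42606283  0.14275579  0.12615055]
```

View pics/wrist6.png

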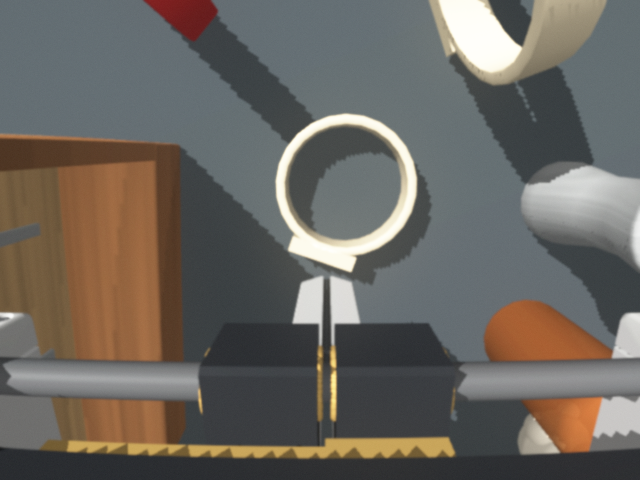

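```bash
cat > path.py <<'E'
from h import *
H=np.array([508.8,31.7]);a=np.array([.977,.212]);b=np.array([.212,-.977])
o=observe();R=np.array(o['ee_rot']);p=np.array(o['ee_pos'])
def P(th,r,gap):
    d=np.cos(th)*a+np.sin(th)*b;n=np.cos(th)*b-np.sin(th)*a
    e=abs(n@R[:2,0])*12.5+abs(n@R[:2,1])*8
    return H+r*d+(7+e+gap)*n
def rel(q): return (R.T@(np.array(q)-p)/1000).round(4)
E
python3 - <<'E'
from path import *
s=snapshot('wrist')
# ring flat: centre at z=22 top, pixels
print('ring top centre',onz(s,347,184,22).round(1),'edges',onz(s,277,184,22).round(0),onz(s,416,184,22).round(0))
print(p); q=P(1.563,130,25); print(q,rel([*p[:2],265]),rel([*q,265]),rel([*q,132]))
E
```

```text
ring top centre [730.8 -31.2  22. ] edges [718.  11.  22.] [743. -73.  22.]
[678.62764545 -33.31807371 102.36634842]
[ 497.53604648 -104.05596862] [-0.      0.     -0.1626] [ 0.0162  0.1938 -0.1626] [ 0.0162  0.1937 -0.0296]
```

The ring lies flat at image (347,184). Measured diameter is about 88 mm and its centre is at (731,-31), about 67 mm from the start. Next the arm rises and crosses over to the outer side of the door.

Request:
{"api": "play_rows", "payload": {
  "series": [0,0.002,-0.04,0,0,0,1,0,0.002,-0.08,0,0,0,1,0,0.002,-0.12,0,0,0,1,0,0.002,-0.163,0,0,0,1,0,0.002,-0.163,0,0,0,1]
}}

```text
time_s: 5.43
ee_pos: [678.2, -34.0, 275.1]
ee_rot: [[0.285, -0.958, 0.013], [-0.959, -0.285, -0.001], [0.005, -0.012, -1.0]]
contact_force: [1.7, 0.3, 0.4]
opening: 0.005
```

Request:
{"api": "play_rows", "payload": {
  "series": [0.016,0.192,0,0,0,0,1,0.016,0.192,0,0,0,0,1,0.016,0.192,0,0,0,0,1,0.016,0.192,0,0,0,0,1,0.016,0.192,0,0,0,0,1]
}}

```text
time_s: 5.85
ee_pos: [494.2, -104.6, 265.4]
ee_rot: [[0.284, -0.959, 0.0], [-0.959, -0.284, -0.0], [0.0, -0.0, -1.0]]
contact_force: [0.4, -1.0, 1.0]
opening: 0.006
```

Run:
```python
from path import *
for n in ['wrist','side','scene']:
    s=snapshot(n); cv2.imwrite(f'pics/{n}7.png',s['frame'])
print(p,rel([*P(1.563,130,25),132]))
```

```text
[ 494.24686197 -104.63066747  265.40645828] [ 0.0003 -0.0033  0.1334]
```

View pics/wrist7.png

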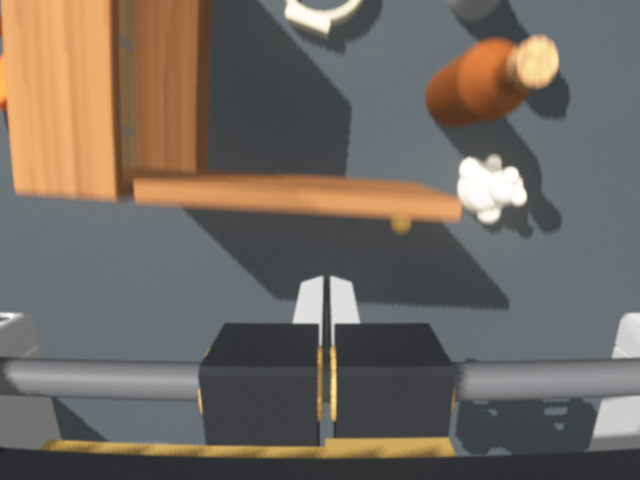

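View pics/side7.png

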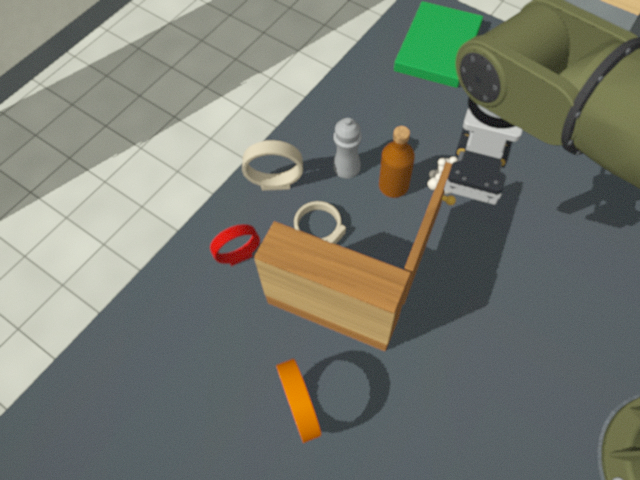

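Request:
{"api": "play_rows", "payload": {
  "series": [0,-0.002,0.04,0,0,0,1,0,-0.002,0.08,0,0,0,1,0,-0.002,0.12,0,0,0,1,0,-0.002,0.133,0,0,0,1,0,-0.002,0.133,0,0,0,1]
}}

```text
time_s: 6.42
ee_pos: [498.3, -102.5, 128.6]
ee_rot: [[0.285, -0.958, -0.006], [-0.958, -0.285, 0.002], [-0.003, 0.005, -1.0]]
contact_force: [-0.6, 0.3, 1.1]
opening: 0.007
```

Run:
```python
from path import *
s=snapshot('wrist'); cv2.imwrite('pics/wrist8.png',s['frame'])
print(p,observe()['contact_force'])
for th in np.arange(1.56,-0.1,-.12): print(round(th,2),rel([*P(th,130,0),132]))
```

```text
[ 498.2867479  -102.53013038  128.64718695] [-0.32277161  0.65691551 -0.14603024]
1.56 [ 0.003  -0.0242 -0.0035]
1.44 [ 0.005  -0.0399 -0.0036]
1.32 [ 0.0053 -0.0542 -0.0037]
1.2 [ 0.004  -0.0687 -0.0037]
1.08 [ 0.0011 -0.0831 -0.0038]
0.96 [-0.0035 -0.0972 -0.0039]
0.84 [-0.0098 -0.1109 -0.0039]
0.72 [-0.0178 -0.124  -0.004 ]
0.6 [-0.0274 -0.1362 -0.004 ]
0.48 [-0.0386 -0.1473 -0.004 ]
0.36 [-0.0511 -0.157  -0.004 ]
0.24 [-0.065  -0.1653 -0.004 ]
0.12 [-0.08   -0.1718 -0.004 ]
-0.0 [-0.0958 -0.1764 -0.004 ]
```

View pics/wrist8.png

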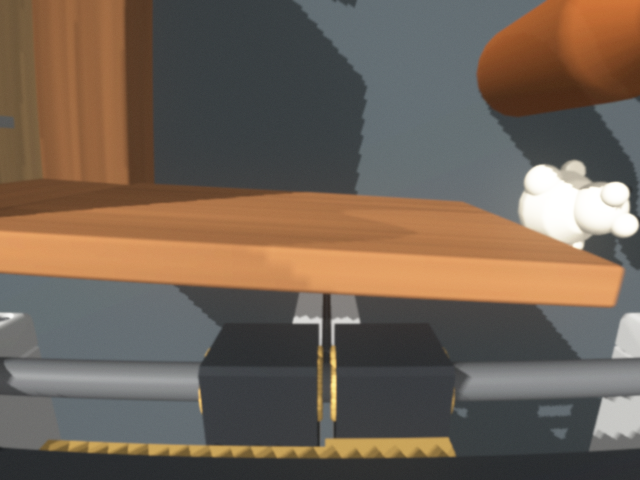

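Request:
{"api": "play_rows", "payload": {
  "series": [0.003,-0.012,0,0,0,0,1,0.003,-0.022,0,0,0,0,1,0.004,-0.031,0,0,0,0,1,0.005,-0.04,0,0,0,0,1,0.005,-0.047,0,0,0,0,1]
}}

```text
time_s: 6.88
ee_pos: [547.0, -94.6, 133.4]
ee_rot: [[0.285, -0.959, 0.002], [-0.959, -0.285, -0.0], [0.001, -0.001, -1.0]]
contact_force: [-1.6, 0.1, 0.3]
opening: 0.009
```

Run:
```python
from path import *
for n in ['wrist']:
    s=snapshot(n); cv2.imwrite(f'pics/{n}9.png',s['frame'])
print(p,observe()['contact_force'])
for th in np.arange(1.32,-0.1,-.12): print(round(th,2),rel([*P(th,130,0),132]))
```

```text
[547.03069672 -94.6212921  133.37221522] [ 0.14742934  0.62171327 -0.3388351 ]
1.32 [-0.001  -0.0053  0.0014]
1.2 [-0.0023 -0.0197  0.0014]
1.08 [-0.0053 -0.0341  0.0014]
0.96 [-0.0099 -0.0483  0.0014]
0.84 [-0.0162 -0.062   0.0014]
0.72 [-0.0241 -0.075   0.0015]
0.6 [-0.0338 -0.0872  0.0015]
0.48 [-0.0449 -0.0983  0.0015]
0.36 [-0.0575 -0.1081  0.0015]
0.24 [-0.0714 -0.1163  0.0015]
0.12 [-0.0863 -0.1228  0.0015]
0.0 [-0.1022 -0.1274  0.0015]
```

View pics/wrist9.png

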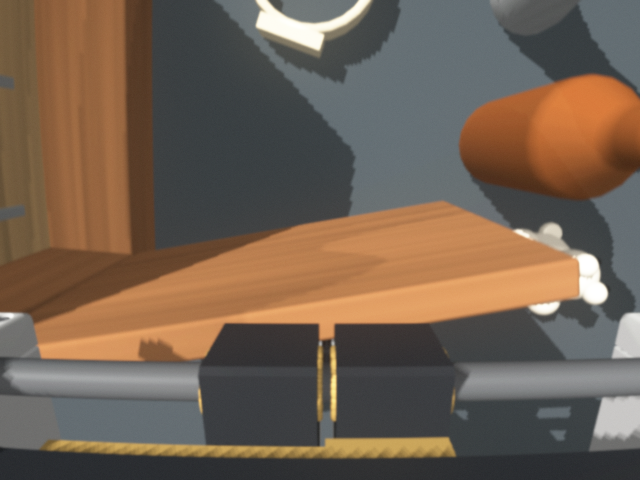

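The door is turning freely and now stands between the finger and the fallen ring, which is at image (310,25). I'll follow the arc.

Request:
{"api": "play_rows", "payload": {
  "series": [-0.002,-0.0125,0,0,0,0,1,-0.003,-0.02,0,0,0,0,1,-0.004,-0.027,0,0,0,0,1,-0.006,-0.034,0,0,0,0,1,-0.008,-0.041,0,0,0,0,1]
}}

```text
time_s: 7.35
ee_pos: [583.1, -75.2, 132.5]
ee_rot: [[0.285, -0.959, -0.0], [-0.959, -0.285, 0.0], [-0.0, 0.0, -1.0]]
contact_force: [-0.9, -0.1, -1.0]
opening: 0.001
```

Request:
{"api": "play_rows", "payload": {
  "series": [-0.002,-0.007,0,0,0,0,1,-0.005,-0.014,0,0,0,0,1,-0.008,-0.021,0,0,0,0,1,-0.012,-0.027,0,0,0,0,1,-0.016,-0.034,0,0,0,0,1]
}}

```text
time_s: 7.77
ee_pos: [611.1, -49.8, 132.4]
ee_rot: [[0.285, -0.959, -0.0], [-0.959, -0.285, 0.0], [-0.0, 0.0, -1.0]]
contact_force: [0.0, -1.1, 0.2]
opening: 0.003
```

Run:
```python
from path import *
for n in ['wrist']:
    s=snapshot(n); cv2.imwrite(f'pics/{n}10.png',s['frame'])
print(p,observe()['contact_force'])
for th in np.arange(.96,-0.1,-.12): print(round(th,2),rel([*P(th,130,0),132]))
```

```text
[611.13571977 -49.84697145 132.4304588 ] [ 0.13690367  1.02438895 -0.28697739]
0.96 [0.0148 0.0259 0.0004]
0.84 [0.0085 0.0122 0.0004]
0.72 [ 0.0005 -0.0008  0.0004]
0.6 [-0.0091 -0.013   0.0004]
0.48 [-0.0203 -0.0241  0.0004]
0.36 [-0.0329 -0.0338  0.0004]
0.24 [-0.0467 -0.0421  0.0004]
0.12 [-0.0617 -0.0486  0.0004]
0.0 [-0.0776 -0.0532  0.0004]
```

View pics/wrist10.png

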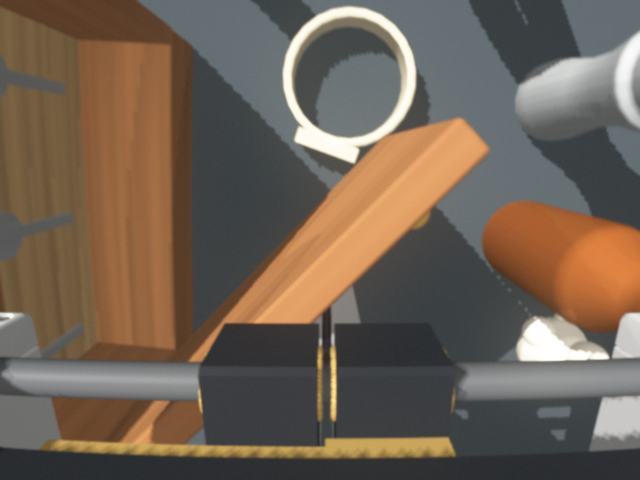

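Request:
{"api": "play_rows", "payload": {
  "series": [-0.005,-0.007,0,0,0,0,1,-0.009,-0.013,0,0,0,0,1,-0.0145,-0.0185,0,0,0,0,1,-0.02,-0.024,0,0,0,0,1,-0.0265,-0.029,0,0,0,0,1]
}}

```text
time_s: 8.23
ee_pos: [631.3, -16.1, 132.4]
ee_rot: [[0.285, -0.959, -0.0], [-0.959, -0.285, 0.0], [-0.0, 0.0, -1.0]]
contact_force: [-0.5, -1.1, 0.0]
opening: 0.003
```

Request:
{"api": "play_rows", "payload": {
  "series": [-0.0065,-0.005,0,0,0,0,1,-0.0135,-0.009,0,0,0,0,1,-0.02,-0.013,0,0,0,0,1,-0.0275,-0.0165,0,0,0,0,1,-0.035,-0.02,0,0,0,0,1]
}}

```text
time_s: 8.65
ee_pos: [640.2, 23.3, 132.4]
ee_rot: [[0.285, -0.959, -0.0], [-0.959, -0.285, -0.0], [-0.0, 0.0, -1.0]]
contact_force: [0.4, -0.5, -0.6]
opening: 0.006
```

Run:
```python
from path import *
for n in ['wrist','side']:
    s=snapshot(n); cv2.imwrite(f'pics/{n}11.png',s['frame'])
print(p,observe()['contact_force'])
for th in np.arange(.24,-0.1,-.06): print(round(th,2),rel([*P(th,130,0),132]))
```

```text
[640.23260001  23.29901945 132.44001812] [ 0.08039094 -0.13378108  0.30359931]
0.24 [0.0151 0.0066 0.0004]
0.18 [0.0077 0.0032 0.0004]
0.12 [0.0001 0.0001 0.0004]
0.06 [-0.0077 -0.0024  0.0004]
0.0 [-0.0157 -0.0045  0.0004]
-0.06 [-0.0239 -0.0061  0.0004]
```

View pics/wrist11.png

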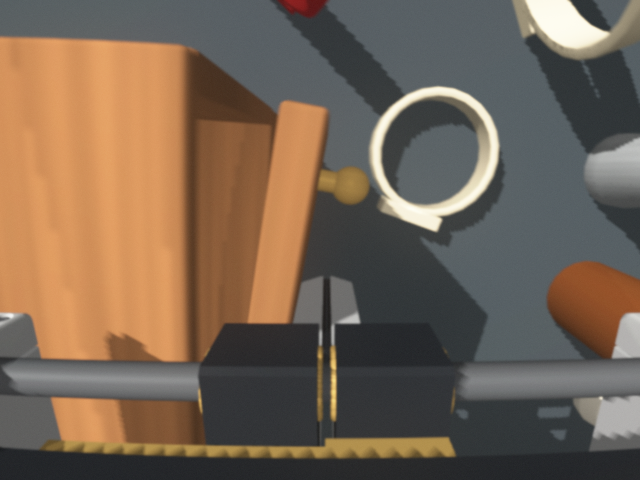

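Request:
{"api": "play_rows", "payload": {
  "series": [-0.004,-0.001,0,0,0,0,1,-0.008,-0.002,0,0,0,0,1,-0.011,-0.003,0,0,0,0,1,-0.014,-0.004,0,0,0,0,1]
}}

```text
time_s: 9.08
ee_pos: [640.0, 37.2, 132.5]
ee_rot: [[0.285, -0.959, 0.0], [-0.959, -0.285, 0.0], [0.0, -0.0, -1.0]]
contact_force: [0.6, -0.2, -0.6]
opening: 0.005
```

Request:
{"api": "play_rows", "payload": {
  "series": [-0.001,0,0,0,0,0,1,-0.002,0,0,0,0,0,1]
}}

```text
time_s: 9.25
ee_pos: [639.9, 37.7, 132.6]
ee_rot: [[0.284, -0.959, 0.001], [-0.959, -0.284, -0.002], [0.002, -0.001, -1.0]]
contact_force: [7.1, -15.3, -0.7]
opening: 0.005
```

Request:
{"api": "play_rows", "payload": {
  "series": [-0.001,0,0,0,0,0,1,-0.002,0,0,0,0,0,1]
}}

```text
time_s: 9.42
ee_pos: [639.9, 37.8, 132.6]
ee_rot: [[0.283, -0.959, 0.003], [-0.959, -0.283, -0.004], [0.005, -0.001, -1.0]]
contact_force: [11.2, -27.2, -4.1]
opening: 0.006
```

Run:
```python
from path import *
for n in ['wrist','side']:
    s=snapshot(n); cv2.imwrite(f'pics/{n}12.png',s['frame'])
print(p,observe()['contact_force'])
for th in np.arange(.06,-0.1,-.03): print(round(th,2),rel([*P(th,130,0),132]))
```

```text
[639.86033531  37.77334924 132.60953333] [  9.33798147 -20.42045283  -2.29697352]
0.06 [0.0063 0.0013 0.0006]
0.03 [0.0023 0.0002 0.0006]
0.0 [-0.0018 -0.0007  0.0006]
-0.03 [-0.0058 -0.0016  0.0006]
-0.06 [-0.01   -0.0023  0.0006]
-0.09 [-0.0138 -0.0029  0.0005]
```

View pics/wrist12.png

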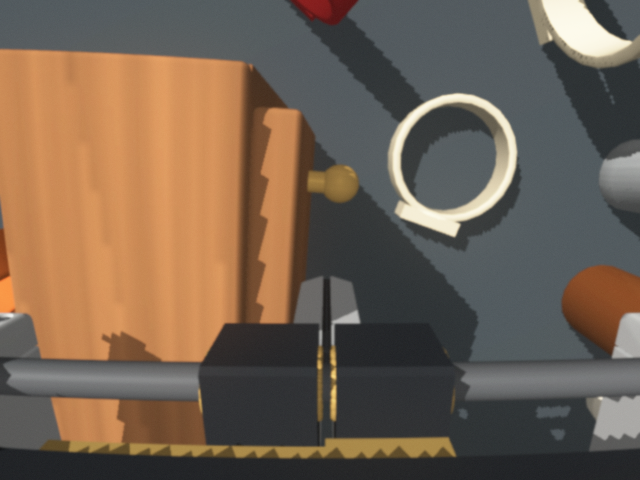

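The door is at its stop: the force rose to about 20–29 N with no further motion, and the door edge is parallel to the box front. I'll back off along the door's normal and lift.

Request:
{"api": "play_rows", "payload": {
  "series": [0.01,0.001,0,0,0,0,1,0.03,0.002,0,0,0,0,1,0.04,0.002,0,0,0,0,1,0.04,0.002,-0.04,0,0,0,1,0.04,0.002,-0.08,0,0,0,1]
}}

```text
time_s: 9.93
ee_pos: [647.5, 1.3, 211.3]
ee_rot: [[0.284, -0.959, -0.005], [-0.959, -0.284, 0.0], [-0.002, 0.005, -1.0]]
contact_force: [0.5, 0.2, 0.8]
opening: 0.005
```

Request:
{"api": "play_rows", "payload": {
  "series": [0,0,-0.04,0,0,0,1,0,0.04,-0.08,0,0,0,1,0,0.08,-0.08,0,0,0,1,0,0.08,-0.08,0,0,0,1,0,0.08,-0.08,0,0,0,1]
}}

```text
time_s: 10.35
ee_pos: [570.3, -21.4, 294.3]
ee_rot: [[0.284, -0.959, 0.002], [-0.959, -0.284, -0.0], [0.001, -0.002, -1.0]]
contact_force: [0.5, 0.3, -0.5]
opening: 0.01
```

Run:
```python
from path import *
for n in ['wrist','side','scene']:
    s=snapshot(n); cv2.imwrite(f'pics/{n}13.png',s['frame'])
    if n=='wrist': w=s
print(p,observe()['contact_force'],observe()['time_s'])
```

```text
[570.29380515 -21.38944603 294.29296476] [-0.17286691 -0.12398516 -0.75870997] 10.5
```

View pics/wrist13.png

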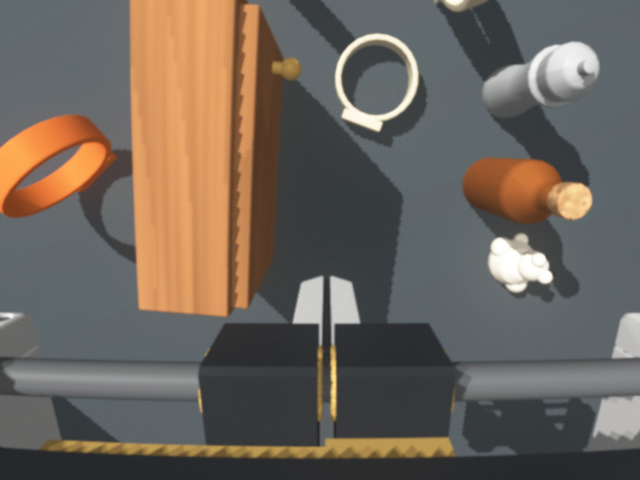

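View pics/side13.png

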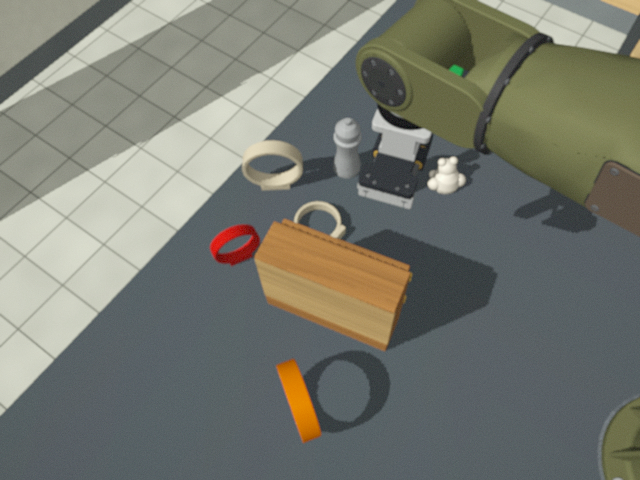

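Run:
```python
from path import *
w=snapshot('wrist')
print('ring',onz(w,377,78,22),'cork',onz(w,574,201,170),'grinder',onz(w,586,67,148))
t=onz(w,258,8,183);h=onz(w,245,305,183);d=(t-h)[:2]; print('door',np.linalg.norm(d),np.arctan2(d[1],d[0])-np.arctan2(a[1],a[0]))
t=onz(w,236,2,190);h=onz(w,227,315,190);d=(t-h)[:2];print('box front',np.arctan2(d[1],d[0])-np.arctan2(a[1],a[0]))
from plant import hand_in
print(hand_in())
```

```text
ring [729.01983885 -30.56301504  22.        ] cork [ 660.17970314 -192.78020336  170.        ] grinder [ 760.20233686 -173.70929997  148.        ]
door 206.53074215342485 -0.013428955615770455
box front -0.010081320904889918
the job is handed in; nothing more can be done
None
```

I tipped the small beige egg ring flat with a slow push of the closed fingertips, then pushed the key box door shut from its outer side. I backed off, lifted clear and handed the job in at about 10.5 s; no verdict was reported.

**Last checks before handing in:**
- **Ring:** it looks flat in the pictures. Its centre measured (729, -31), about 65 mm from where it started, and did not change noticeably while the door closed.
- **Door:** it reached its stop, where the force rose to about 29 N with no more travel. Its edge is parallel to the box front to within about 0.003 rad.
- **Grinder and bottle:** both measured within about 5 mm of their earlier positions.
- **Frog:** I did not re-measure it, but it looks in place in the last pictures and the arm never went near it.
- **Arm:** free of contact when I handed in.

My first push was about 15 mm off the ring's centre, so I backed off a few millimetres and re-centred before tipping it. The two camera views of one rear box corner disagreed by about 9 mm. I did not use that corner for any move.

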